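# Swap the rinsing pot for the hand crank on a watchmaker's spin stand

### The job

Take the steel rinsing pot by its red handle, lift it off the four pins of the green spin stand and, keeping it upright, set it down gently, wholly on the round cork pad. Then fit the crank's square-bored hub onto the stand's square brass shaft that the pot was covering, turned so that its arm clears the stand's tower and the green bottle, push it fully home until the hub sits on the stand's base, and let go. Leave the other loose things on the bench standing where they are.

Things in the scene. Friction and masses are not known exactly. Their poses are not given: they have to be found in the camera images.
- stand: Fixed green spin stand, base 130 x 130 mm, 30 mm high. Origin: centre of its underside, on the shaft axis; z up. Four steel pins, 12 mm diameter, at x, y = +/-28 mm, tops at z = 66 mm. Its tower fills x = 60 to 105, y = -40 to 40 mm, up to z = 133 mm, so the crank's arm cannot point along the stand's +x; along +y and -y it is free, along -x only if the green bottle leaves room.
- shaft_top (a point): Centre of the top of the stand's square brass shaft: 16 mm wide, faces parallel to the stand's x and y, edges slightly chamfered, from z = 30 mm (the base's top) to 60 mm on the stand's axis. It does not turn. Hidden under the pot at the start.
- pot: Loose open steel rinsing pot, 84 mm diameter, 60 mm high, 0.3 to 0.65 kg, at the start on the four pins. Origin: centre of its underside; z up. Thin rods at x = +/-40 mm carry the rigid handle over its mouth.
- pot_grip (a point): Centre of the pot's red handle bar, 100 mm above the pot's underside: 64 mm long along the pot's x, 12 mm wide (y), 14 mm tall. Pinch it from above, fingers closing along the pot's y.
- crank: Loose crank, 0.17 to 0.29 kg, on the mat. Origin: centre of the underside of its aluminium hub; z up. Hub 38 x 38 x 42 mm; from below a blind square bore, 19 mm wide, 33 mm deep, faces parallel to x and y. Arm along +x, 14 mm wide, z = 42 to 52, x = -11 to 77 mm; 16 mm knob at x = 67, up to z = 78 mm.
- crank_grip (a point): Middle of the crank's yellow grip block, on the bore axis, 68 mm above the hub's underside: 28 mm (x) by 18 mm (y), z = 50 to 82 mm. Pinch it from above with fingers closing along the crank's y, clear of the arm. With the crank home its origin is 30 mm above the bench.
- pad: Fixed round cork pad on the bench, 124 mm diameter, 6 mm thick. Origin at the centre of its underside.
- mat: Fixed pink work mat, 230 x 230 mm, 3 mm thick, on which the crank, oiler, tin and watch stand. Origin at the centre of its underside.
- solvent: Loose whitish clear bottle with a red cap, 48 mm diameter, 145 mm high, beside the cork pad. Bystander. Origin at the centre of its underside.
- jar: Loose amber jar, 54 mm diameter, 65 mm high, beside the cork pad. Bystander. Origin at the centre of its underside.
- oiler: Loose black bottle, 32 mm diameter, 70 mm high, on the mat. Bystander. Origin at the centre of its underside.
- tin: Loose brass tin, 44 mm diameter, 35 mm high, on the mat. Bystander. Origin at the centre of its underside.
- watch: Loose pocket watch lying face up on the mat, 48 mm diameter, 12 mm thick, its bow reaching 42 mm along its x. Bystander. Origin at the centre of its underside.
- driver: Loose orange-handled screwdriver, 150 mm long, lying along its x on the bench before the stand. Bystander. Origin under its middle.
- cleaner: Loose green glass bottle with a white cap, 38 mm diameter, 110 mm high, close to the stand's base on its -x side, where it may stand in the way of the crank's arm. Bystander. Origin at the centre of its underside.
Not all that is in view belongs to the job. Of the things shaped like the pad, the cork one is meant.

How it is judged:
On the way, in this order (a step that is already met when the one before it is completed fails the run):
1. the pot is lifted clear of the stand's pins (underside at least 15 mm above them) (z of pot in the frame of stand above 0.081 m and contact force between pot and stand below 0.1 N), for 0.2 s.
2. the pot stands upright on the cork pad, wholly on it, and is released (horizontal distance between pot and pad below 0.02 m and z of pot in the frame of pad between 0.003 and 0.01 m and angle between pot's own z axis and vertical below 0.08 rad and linear speed of pot below 0.03 m/s and contact force between the fingers and pot below 0.3 N), for 0.2 s.
3. the crank is fully home on the square shaft and released (horizontal distance between crank and stand below 0.004 m and z of crank in the frame of stand between 0.026 and 0.034 m and angle between crank's own z axis and vertical below 0.08 rad and (angle between the x axis of crank and the x axis of stand, either way round below 0.25 rad or angle between the x axis of crank and the y axis of stand, either way round below 0.25 rad) and linear speed of crank below 0.03 m/s and contact force between the fingers and crank below 0.3 N), for 0.2 s.
At the end, for the whole second after the job is handed in: Pot released, at rest and upright (0.08 rad) on the cork pad, centre within 20 mm of the pad's. Crank released, at rest on the square shaft: centre within 4 mm of its axis, hub underside within 4 mm of the stand's base, tilt under 0.08 rad, arm square to the stand (all of step 2 and all of step 3); the robot touches nothing.
It fails at once if the pot is tipped more than 0.5 rad (angle between pot's own z axis and vertical above 0.5 rad).
It fails at once if the pot is dropped or slammed onto the pad (faster than 0.5 m/s within 40 mm above it) (horizontal distance between pot and pad below 0.06 m and z of pot in the frame of pad below 0.046 m and linear speed of pot above 0.5 m/s).
It fails at once if a bystander (solvent, jar, oiler, tin, watch, driver or cleaner) is shifted more than 25 mm (distance of any of solvent, jar, oiler, tin, watch, driver, cleaner from where it was at the start of the episode above 0.025 m).
It fails at once if a bystander other than the driver is knocked over (angle between any of solvent, jar, oiler, tin, watch, cleaner's own z axis and vertical above 0.5 rad).
It also fails if it takes over 64 s, if anything falls off the work surface, if the arm or the gripper's body presses on something with over 40 N, if the wrist force passes 120 N, or if a joint passes its speed limit or range.

### The arm

A 6-joint arm with a two-finger parallel gripper is mounted at the origin on the work surface. World frame = base frame: x ahead of the robot, y to its left, z up, the work surface at z = 0. Lengths are in m, angles in rad, forces in N, time in s.
With the tool pointing down it reaches from about 0.35 to 0.775 m from the base axis. Payload 5.5 kg.
Tool frame: the origin (TCP) lies at the very end of the fingers, on their centre line; the grasp point (between the pads) lies 19 mm behind it; z points along the fingers, y is the line along which they close (so a half turn about z gives the same grasp; the last joint's range is limited). The gripper opens to 85 mm and grips with 20 to 120 N. Pads are 22 mm wide; open, the fingers measure 114 mm over their backs; the gripper's body (76 mm by 85 mm) begins 54 mm behind the grasp point. The pads swing forward as they close: fully open they stand 13 mm farther back than shut.
Start: joints at [1.081, 0.313, 0.046, 1.304, 0, 1.431], TCP at [0.197, 0.54, 0.231] pointing down, gripper open.
Joint ranges: [-2.76, 2.76], [-0.86, 1.69], [-1.03, 1.26], [-2.2, 2.34], [-1.47, 1.5], [-3.14, 3.14]. Speed limits (rad/s): [2.57, 2.57, 3.14, 3.14, 3.14, 3.14].

### API

Orientations are given as a 3x3 rotation matrix whose columns are the frame's x, y, z axes.
In Python, from station import read_state, grab_frame, sign_off, regions_of gives the robot as it stands. The module is installed in compiled form; this text tells all that it offers.
- The arm moves only by the tool jog_arm, never from a script. Its argument "targets" is one flat list of numbers, 7 for each row, row after row: the shift along the tool's x, y, z each as a share of 0.15 m, from -1 to 1, then the turn, a rotation vector about the tool's x, y, z each as a share of pi rad, from -1 to 1, then the opening, from 0 (shut) to 1 (fully open). In form: [x, y, z, wx, wy, wz, claw, x, y, z, wx, wy, wz, claw, ...]. A call has 1 to 12 rows; each row is the pose to reach, as a shift and turn from the pose commanded when the call began, along the tool's axes at that moment, turning the shorter way round; what a row does not reach only later rows make up. A row lasts 1/12 s, in which the tool goes at most 41.7 mm and 7.16 degrees, less where a joint would pass 70% of its speed; a pose out of reach is approached as far as the arm can. A call with a number of a shift or a turn outside -1 to 1 is refused whole. A call with a gripper value outside its range is refused whole. The fingers move at their own pace and stop on an object; "force" is the grip in N (left out, the last holds). Time passes only in rows, so rows that repeat a pose let the fingers close. It gives the time, the measured TCP pose, the force, the opening and the grip force at its end, in the units of the state.
- read_state(): the state, without advancing time (a new reading comes with each control period).
- grab_frame(name): name is "scene" or "top" or "wrist"; returns a dict with "color" (384x512x3 uint8, blue, green, red), "depth" (384x512 float32, m along the optical axis (not along the pixel's ray), 0 where there is no reading), "camera_matrix" (3x3 intrinsics, pixels), "R" (3x3) and "t" (3): a world point X has camera coordinates R X + t. Camera axes: x right, y down, z forward; pixel columns grow to the right and rows downward; lengths in m; the calibration is good to about 2 mm. A picture is of the moment at which its call begins.
- sign_off(): hands the job in; it is judged then, once.
Trained networks look in the newest picture that a camera, given by its name, has taken for a name from the list of things; names that differ only in an ending like _2 or _b are one class to them, and where a whole thing is asked for, a point or a joint stands for the part that bears it (a point fixed in the world has none). Each returns a list of dicts, best first, with "conf" (0 to 1); they miss things now and then, are a little off and sometimes report something else, mostly with a low value. They report only what shows in the picture. A call takes as long as a camera call. They do not tell look-alikes from the thing itself.
- regions_of(camera, thing): "pixels" (384x512 bool, what is visible of it) and "rect" ([left, top, right, bottom] in pixels, round what is visible of it).
The state is a dict: "t": time; "joint_pos": joint angles; "qd": joint speeds; "joint_torque": joint torques, N m; "ee_pos": TCP position; "tool_rot": TCP orientation; "contact_force": force on the tool from outside, world axes, zero at the start; "torque": the same for the moment, N m; "width": finger opening in m; "grasp_force": force on a finger pad.
Only numpy, scipy, OpenCV 4.12 (cv2) and the standard library are available. Lean on these libraries where they do the work, as an engineer would, in place of code of your own. Each camera call takes 0.05 s, during which the arm holds its last target. There are 200 camera calls.

## Working session

There is one attempt and no reset: what is moved stays moved. The work goes in short steps, Python scripts to look and compute and a tool call to move; the robot and the scene stay as the last step left them, time stands still between calls to the robot, and variables do not carry over. Pictures are saved under pics/ and viewed, at most 10 in all, crops included, and the job is handed in when it is done.

Besides the shell and the picture viewer there is one more tool, called after "Emit:" as name(argument=value, ...) on one line, values as JSON. jog_arm: Moves the arm, as the interface text tells. Shift numbers are shares of 0.15 m and turn numbers shares of pi rad, none past 1 either way. Its arguments: {"type":"object","properties":{"targets":{"type":"array"},"force":{"type":"number"}},"required":["targets"]}

```bash
mkdir -p pics; cat > h.py <<'E'
import numpy as np,cv2
from station import *
def pts(f,mask):
    v,u=np.nonzero(mask&(f["depth"]>0)); d=f["depth"][v,u]
    K=np.array(f["camera_matrix"]);c=np.stack([(u-K[0,2])/K[0,0]*d,(v-K[1,2])/K[1,1]*d,d],1)
    return (c-np.array(f["t"]))@np.array(f["R"])
E
python3 - <<'E'
from h import *
ims=[]
for n in ["scene","top"]:
    f=grab_frame(n); cv2.imwrite(f"pics/{n}0.png",cv2.resize(f["color"],(800,600)))
    print(n,(-np.array(f["R"]).T@np.array(f["t"])).round(3))
    for th in "stand pot pot_grip crank crank_grip pad mat solvent jar oiler tin watch driver cleaner".split():
        for r in regions_of(n,th)[:3]:
            p=pts(f,r["pixels"])
            if len(p)<3: continue
            print(th,round(r["conf"],2),[int(x) for x in r["rect"]],len(p),"med",np.median(p,0).round(3),"lo",np.percentile(p,3,0).round(3),"hi",np.percentile(p,97,0).round(3))
E
```

```text
scene [ 1.435 -0.12   0.717]
stand 0.74 [222, 219, 275, 271] 2007 med [ 0.661 -0.07   0.054] lo [ 0.531 -0.124  0.   ] hi [0.672 0.002 0.132]
pot 0.71 [233, 193, 262, 227] 745 med [ 0.55  -0.057  0.116] lo [ 0.334 -0.098 -0.001] hi [ 0.605 -0.021  0.172]
pot_grip 0.86 [234, 193, 265, 227] 750 med [ 0.551 -0.058  0.117] lo [ 0.347 -0.097  0.008] hi [ 0.605 -0.02   0.172]
crank 0.6 [350, 190, 379, 226] 463 med [0.47  0.305 0.044] lo [0.395 0.281 0.004] hi [0.489 0.367 0.084]
crank 0.18 [388, 209, 399, 238] 220 med [0.558 0.38  0.038] lo [0.498 0.369 0.001] hi [0.567 0.399 0.072]
crank_grip 0.69 [355, 190, 380, 221] 393 med [0.472 0.303 0.045] lo [0.436 0.282 0.008] hi [0.489 0.362 0.084]
pad 0.95 [94, 202, 130, 229] 670 med [ 0.386 -0.502  0.005] lo [ 0.329 -0.555  0.002] hi [ 0.436 -0.449  0.007]
pad 0.72 [132, 262, 178, 291] 1274 med [ 0.676 -0.318  0.005] lo [ 0.618 -0.372  0.001] hi [ 0.728 -0.264  0.007]
pad 0.69 [197, 194, 234, 214] 610 med [ 0.356 -0.155  0.005] lo [ 0.297 -0.208  0.001] hi [ 0.408 -0.103  0.008]
mat 0.94 [314, 198, 403, 239] 2258 med [0.471 0.278 0.002] lo [ 0.
[... 2047 characters left out ...]
 ] hi [0.561 0.39  0.074]
tin 0.53 [177, 182, 189, 195] 153 med [0.544 0.197 0.037] lo [0.526 0.18  0.018] hi [0.561 0.216 0.042]
watch 0.68 [122, 239, 135, 256] 206 med [0.372 0.377 0.014] lo [0.345 0.355 0.002] hi [0.394 0.397 0.019]
watch 0.41 [252, 169, 281, 194] 665 med [ 0.563 -0.063  0.083] lo [ 0.524 -0.098  0.067] hi [ 0.601 -0.027  0.174]
driver 0.69 [252, 222, 270, 265] 240 med [ 0.408 -0.038  0.022] lo [ 0.33  -0.054 -0.002] hi [ 0.444 -0.023  0.028]
cleaner 0.69 [260, 207, 272, 222] 118 med [ 0.466 -0.056  0.077] lo [ 0.452 -0.071  0.045] hi [ 0.483 -0.04   0.112]
cleaner 0.66 [337, 178, 358, 197] 294 med [ 0.545 -0.299  0.097] lo [ 0.528 -0.32   0.015] hi [ 0.569 -0.284  0.148]
```

View pics/scene0.png

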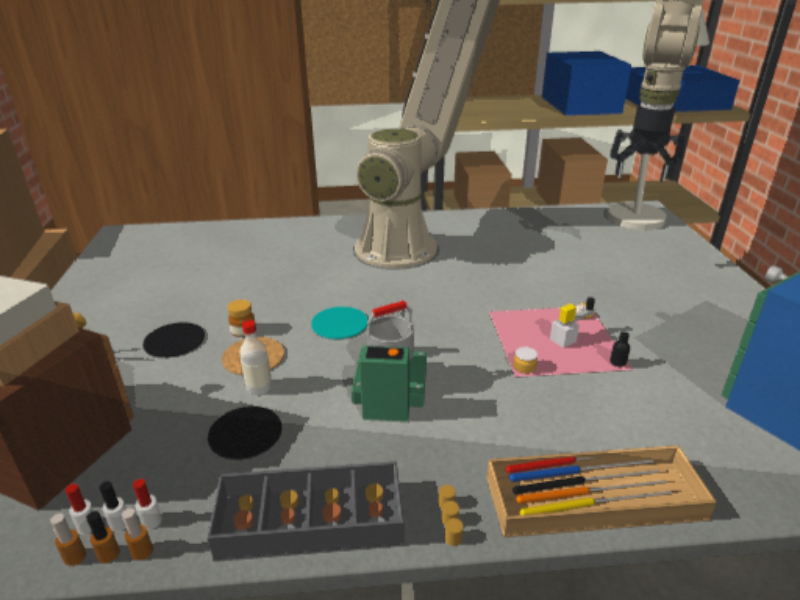

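View pics/top0.png

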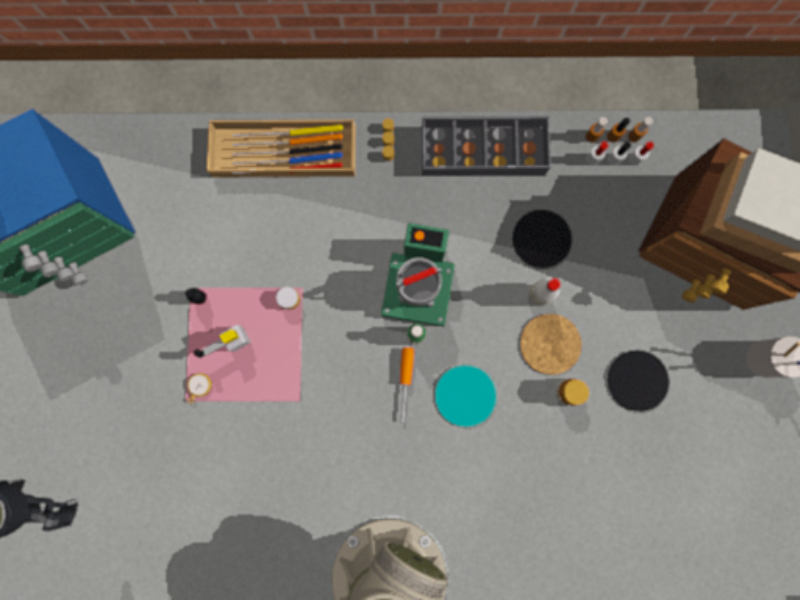

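The pot with its red handle sits on the stand at about (418,275) in the top view. The cork pad is at (551,345). Its look-alikes are the teal disc at (465,395) and the black discs at (542,238) and (638,380). For the pot handle, the other red things are the solvent cap at (553,286) and the pens in the tray, and neither is a bar over a pot. The crank with its yellow block is at (232,338).

```bash
cat >> h.py <<'E'
def hsv(f,lo,hi,box=None):
    m=cv2.inRange(cv2.cvtColor(f["color"],cv2.COLOR_BGR2HSV),np.array(lo),np.array(hi))>0
    if box is not None:
        b=np.zeros_like(m); l,t,r,bo=map(int,box); b[t:bo+1,l:r+1]=1; m&=b
    return m
def near(f,m,c,r=0.09,z=(0,.3)):
    p=pts(f,m); return p[(np.hypot(*(p[:,:2]-c).T)<r)&(p[:,2]>z[0])&(p[:,2]<z[1])]
def rep(name,p):
    if len(p)<6: print(name,"few"); return
    r=cv2.minAreaRect((p[:,:2]*1000).astype(np.float32))
    d=np.linalg.svd(p[:,:2]-p[:,:2].mean(0),full_matrices=False)[2][0]
    print(name,len(p),"mean",p.mean(0).round(4),"rect c",np.round(r[0],1),"size",np.round(r[1],1),"ang",round(r[2],1),"pca deg",round(np.degrees(np.arctan2(d[1],d[0])),1),"z",np.percentile(p[:,2],[5,50,95]).round(4))
RED=((0,150,90),(6,255,255));YEL=((22,150,100),(34,255,255));GRN=((50,80,25),(85,255,200))
CORK=((8,60,80),(22,220,255))
E
python3 - <<'E'
from h import *
P=np.array([.563,-.061]);C=np.array([.454,.304]);D=np.array([.451,-.329])
for n in ["scene","top"]:
    f=grab_frame(n)
    rep(n+" red",near(f,hsv(f,*RED),P,.07,(.1,.25)))
    rep(n+" yel",near(f,hsv(f,*YEL),C,.07,(.04,.15)))
    rep(n+" cork",near(f,hsv(f,*CORK),D,.08,(0,.012)))
    rep(n+" green base",near(f,hsv(f,*GRN),P,.11,(.024,.036)))
    rep(n+" tower",near(f,hsv(f,*GRN),P,.14,(.125,.145)))
cv2.imwrite("pics/crop.png",cv2.resize(f["color"][120:280,220:400],None,fx=4,fy=3.75,interpolation=2))
w=grab_frame("wrist");cv2.imwrite("pics/w0.png",w["color"])
s=read_state();print(s["ee_pos"],np.round(s["tool_rot"],3),s["width"],s["t"],w["camera_matrix"])
Rt=np.array(s["tool_rot"]);print("cam in tool",Rt.T@(-np.array(w["R"]).T@w["t"]-s["ee_pos"]), (np.array(w["R"])@Rt).round(3))
E
```

```text
scene red 101 mean [ 0.5678 -0.06    0.1689] rect c [567.  -59.8] size [11.3 60.3] ang 21.5 pca deg -68.4 z [0.1626 0.1696 0.173 ]
scene yel 100 mean [0.471  0.3019 0.0728] rect c [468.1 303.3] size [22.3 28.2] ang 42.0 pca deg 105.0 z [0.0563 0.0739 0.085 ]
scene cork 394 mean [ 0.4519 -0.332   0.0049] rect c [ 453.7 -329.7] size [123.  123.1] ang 70.6 pca deg 101.5 z [0.0024 0.0049 0.0073]
scene green base 428 mean [ 0.5975 -0.0451  0.029 ] rect c [584.4 -64.2] size [129.4 172.1] ang 80.5 pca deg -42.7 z [0.0256 0.0289 0.0331]
scene tower 175 mean [ 0.655  -0.0747  0.1286] rect c [644.6 -74.8] size [79.3 46.7] ang 79.2 pca deg 82.4 z [0.1259 0.1287 0.1312]
top red 97 mean [ 0.5629 -0.0609  0.1721] rect c [563.3 -60.3] size [12.2 61.1] ang 21.4 pca deg -68.1 z [0.1676 0.1724 0.176 ]
top yel 62 mean [0.4639 0.3013 0.0829] rect c [464.4 302.4] size [16.  27.9] ang 27.4 pca deg 114.0 z [0.0738 0.0837 0.0873]
top cork 1180 mean [ 0.4512 -0.3295  0.0062] rect c [ 451.6 -330.9] size [124.4 120.5] ang 89.5 pca deg -149.0 z [0.0021 0.0062 0.0104]
top green base 781 mean [ 0.546  -0.0605  0.0298] rect c [561.1 -61.6] size [128.  127.9] ang 80.0 pca deg -94.7 z [0.0257 0.0298 0.0337]
top tower 208 mean [ 0.6408 -0.0746  0.1302] rect c [643.1 -75.3] size [75.8 43.7] ang 79.0 pca deg -100.0 z [0.1263 0.1302 0.1344]
[0.19706887 0.54020302 0.23131507] [[-0.939  0.343  0.   ]
 [ 0.343  0.939  0.   ]
 [-0.     0.    -1.   ]] 0.08527609986346954 1.65 [[290.68528124   0.         253.40753582]
 [  0.         290.68528124 188.48569155]
 [  0.           0.           1.        ]]
cam in tool [ 0.07112403 -0.00039085 -0.14165557] [[-0.     1.     0.001]
 [-0.961  0.    -0.278]
 [-0.278 -0.001  0.961]]
```

View pics/crop.png

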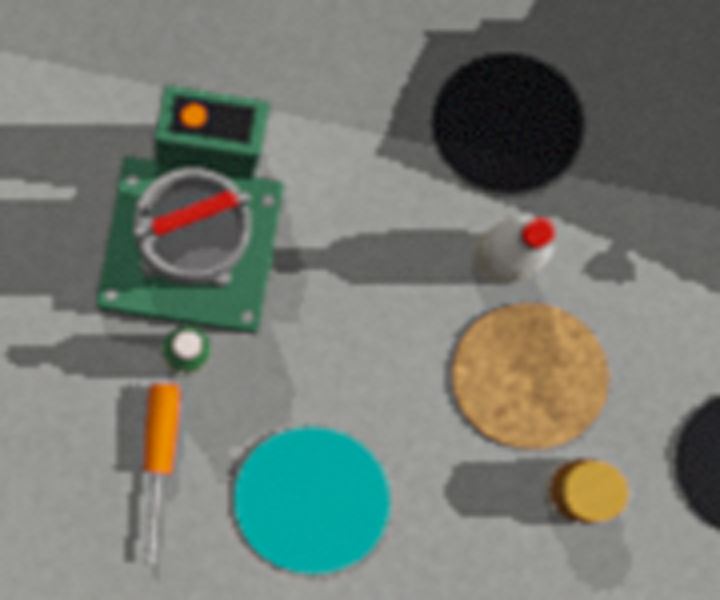

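Emit:
jog_arm(targets=[-1,-0.8,-0.27,0,0,0,1,-1,-0.8,-0.27,0,0,0,1,-1,-0.8,-0.27,0,0,0,1,-1,-0.8,-0.27,0,0,0,1,-1,-0.8,-0.27,0,0,0,1,-1,-0.8,-0.27,0,0,0,1], force=60)

```text
t: 2.15
ee_pos: [0.2994, 0.3728, 0.2735]
tool_rot: [[-0.938, 0.348, 0.003], [0.348, 0.938, 0.0], [-0.003, 0.001, -1.0]]
contact_force: [-0.4, 0.5, -0.4]
width: 0.0854
grasp_force: 0.0
```

Emit:
jog_arm(targets=[-1,-0.8,0,0,0,0,1,-1,-0.8,0,0,0,0,1,-1,-0.8,0,0,0,0,1,-1,-0.8,0,0,0,0,1,-1,-0.8,0,0,0,0,1,-1,-0.8,0,0,0,0,1])

```text
t: 2.65
ee_pos: [0.399, 0.2088, 0.2717]
tool_rot: [[-0.938, 0.348, 0.001], [0.348, 0.938, -0.001], [-0.001, -0.0, -1.0]]
contact_force: [0.2, 0.3, 0.1]
width: 0.0855
grasp_force: 0.0
```

Emit:
jog_arm(targets=[-1,-0.8,0,0,0,0,1,-1,-0.8,0,0,0,0,1,-1,-0.8,0,0,0,0,1,-1,-0.8,0,0,0,0,1,-1,-0.8,0,0,0,0,1,-1,-0.8,0,0,0,0,1])

```text
t: 3.15
ee_pos: [0.4991, 0.0446, 0.2712]
tool_rot: [[-0.938, 0.347, 0.001], [0.347, 0.938, -0.001], [-0.001, -0.0, -1.0]]
contact_force: [0.7, -0.4, -0.2]
width: 0.0853
grasp_force: 0.0
```

Emit:
jog_arm(targets=[-0.67,-0.52,0,0,0,0.269,1,-0.67,-0.52,0,0,0,0.269,1,-0.67,-0.52,0,0,0,0.269,1,-0.67,-0.52,0,0,0,0.269,1,-0.67,-0.52,0,0,0,0.269,1,-0.67,-0.52,0,0,0,0.269,1,-0.67,-0.52,0,0,0,0.269,1,-0.67,-0.52,0,0,0,0.269,1,-0.67,-0.52,0,0,0,0.269,1])

```text
t: 3.9
ee_pos: [0.5641, -0.0587, 0.2717]
tool_rot: [[-0.371, 0.929, -0.0], [0.929, 0.371, 0.001], [0.001, -0.0, -1.0]]
contact_force: [-0.1, 0.0, 0.1]
width: 0.0856
grasp_force: 0.0
```

```bash
cat >> h.py <<'E'
def go(x,y,z,yang=None):
    """shares to bring TCP to world x,y,z with tool-y at yang degrees"""
    s=read_state();R=np.array(s["tool_rot"]);d=R.T@(np.array([x,y,z])-s["ee_pos"])/.15
    a=np.degrees(np.arctan2(R[1,1],R[0,1])); 
    w=0 if yang is None else -((yang-a+90)%180-90)/180
    print("t",s["t"],"shift",d.round(3),"yang",round(a,2),"wz",round(w,4),"q6",round(s["joint_pos"][5],2))
E
python3 - <<'E'
from h import *
f=grab_frame("wrist");cv2.imwrite("pics/w1.png",f["color"])
P=np.array([.563,-.061])
rep("red",near(f,hsv(f,*RED),P,.07,(.1,.25)))
p=near(f,hsv(f,*RED),P,.07,(.1,.25));rep("redtop",p[p[:,2]>.169])
rep("base",near(f,hsv(f,*GRN),P,.11,(.024,.036)))
go(.564,-.060,.147,21.6)
E
```

```text
red 895 mean [ 0.5615 -0.0575  0.1717] rect c [562.1 -58.6] size [11.7 61.3] ang 22.4 pca deg 112.4 z [0.1701 0.1717 0.1729]
redtop 883 mean [ 0.5615 -0.0574  0.1717] rect c [562.1 -58.6] size [11.7 61.3] ang 22.5 pca deg 112.4 z [0.1703 0.1717 0.1729]
base 3323 mean [ 0.5463 -0.0322  0.029 ] rect c [560.9 -59.8] size [126.7 126.7] ang 79.9 pca deg 30.6 z [0.0277 0.029  0.0303]
t 3.95 shift [-0.007 -0.003  0.832] yang 21.76 wz 0.0009 q6 0.95
```

View pics/w1.png

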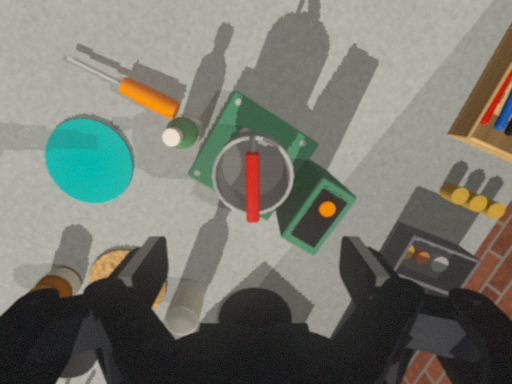

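The red handle stands at (252,187), centred between the fingers and along their free direction. Going down.

Emit:
jog_arm(targets=[0,-0.01,0.5,0,0,0,0.7,0,-0.01,0.5,0,0,0,0.7,0,-0.01,0.83,0,0,0,0.7,0,-0.01,0.83,0,0,0,0.7,0,-0.01,0.83,0,0,0,0.7,0,-0.01,0.83,0,0,0,0,0,-0.01,0.83,0,0,0,0,0,-0.01,0.83,0,0,0,0,0,-0.01,0.83,0,0,0,0,0,-0.01,0.83,0,0,0,0,0,-0.01,0.83,0,0,0,0,0,-0.01,0.83,0,0,0,0], force=80)

```text
t: 4.95
ee_pos: [0.5641, -0.0608, 0.1498]
tool_rot: [[-0.367, 0.93, 0.004], [0.93, 0.367, -0.001], [-0.002, 0.003, -1.0]]
contact_force: [-1.1, -0.2, 5.3]
width: 0.0102
grasp_force: 78.1
```

Emit:
jog_arm(targets=[0,0,-0.05,0,0,0,0,0,0,-0.1,0,0,0,0,0,0,-0.2,0,0,0,0,0,0,-0.3,0,0,0,0,0,0,-0.4,0,0,0,0,0,0,-0.5,0,0,0,0,0,0,-0.6,0,0,0,0,0,0,-0.67,0,0,0,0,0,0,-0.67,0,0,0,0,0,0,-0.67,0,0,0,0,0,0,-0.67,0,0,0,0])

```text
t: 5.87
ee_pos: [0.5622, -0.0603, 0.2468]
tool_rot: [[-0.367, 0.93, -0.002], [0.93, 0.367, 0.001], [0.001, -0.001, -1.0]]
contact_force: [-1.0, 0.1, -6.2]
width: 0.0107
grasp_force: 78.4
```

```bash
python3 - <<'E'
from h import *
s=read_state();print(s["width"],s["grasp_force"],s["contact_force"])
P=np.array([.563,-.061])
for n in ["scene","top"]:
    f=grab_frame(n); rep(n+" red",near(f,hsv(f,*RED),P,.07,(.15,.4)))
go(.451,-.330,.25,22)
E
```

```text
0.01069271715728832 78.43987941741943 [-1.047801    0.09626778 -6.16926984]
scene red 67 mean [ 0.5671 -0.0615  0.2654] rect c [563.5 -60.4] size [14.5 60.8] ang 22.5 pca deg -69.0 z [0.2589 0.2667 0.2702]
top red few
t 5.9667 shift [-1.401 -1.349 -0.023] yang 21.54 wz -0.0026 q6 0.95
```

Emit:
jog_arm(targets=[-0.05,-0.05,-0.02,0,0,0,0,-0.15,-0.15,-0.05,0,0,0,0,-0.27,-0.27,-0.07,0,0,0,0,-0.4,-0.4,-0.07,0,0,0,0,-0.53,-0.52,-0.07,0,0,0,0,-0.66,-0.64,-0.07,0,0,0,0,-0.79,-0.76,-0.07,0,0,0,0,-0.9,-0.87,-0.07,0,0,0,0,-0.97,-0.94,-0.07,0,0,0,0,-1,-0.97,-0.07,0,0,0,0,-1,-0.97,-0.07,0,0,0,0])

```text
t: 6.88
ee_pos: [0.4815, -0.2549, 0.2579]
tool_rot: [[-0.365, 0.931, -0.001], [0.931, 0.365, 0.0], [0.0, -0.001, -1.0]]
contact_force: [0.3, 1.7, -6.1]
width: 0.0107
grasp_force: 78.4
```

Emit:
jog_arm(targets=[-0.05,-0.05,0,0,0,0,0,-0.14,-0.14,0,0,0,0,0,-0.24,-0.24,0,0,0,0,0,-0.33,-0.32,0,0,0,0,0,-0.38,-0.36,0,0,0,0,0,-0.4,-0.38,0,0,0,0,0,-0.4,-0.38,0,0,0,0,0,-0.4,-0.38,0,0,0,0,0])

```text
t: 7.55
ee_pos: [0.4517, -0.3294, 0.2581]
tool_rot: [[-0.368, 0.93, 0.0], [0.93, 0.368, 0.001], [0.001, 0.0, -1.0]]
contact_force: [0.9, 0.2, -6.2]
width: 0.0105
grasp_force: 78.4
```

```bash
python3 - <<'E'
from h import *
s=read_state();print(s["ee_pos"],s["width"],s["grasp_force"],s["contact_force"])
P=np.array([.451,-.33])
for n in ["scene","top","wrist"]:
    f=grab_frame(n); rep(n+" red",near(f,hsv(f,*RED),P,.05,(.2,.4)));rep(n+" cork",near(f,hsv(f,*CORK),P,.08,(0,.012)))
go(.451,-.330,.09)
E
```

```text
[ 0.45167857 -0.32936658  0.2581357 ] 0.010509386881202442 78.39301943778992 [ 0.87444433  0.19745689 -6.23918451]
scene red 66 mean [ 0.4566 -0.329   0.2763] rect c [ 456.9 -326.6] size [14.5 62.5] ang 16.8 pca deg -69.3 z [0.2706 0.2768 0.2809]
scene cork 396 mean [ 0.4519 -0.3313  0.0048] rect c [ 449.6 -328.1] size [122.4 130.5] ang 73.2 pca deg 99.7 z [0.0026 0.0048 0.007 ]
top red 47 mean [ 0.445  -0.3118  0.2812] rect c [ 445.2 -313. ] size [10.8 28. ] ang 24.5 pca deg -67.6 z [0.2773 0.2809 0.2843]
top cork 767 mean [ 0.4468 -0.3125  0.0059] rect c [ 448.3 -318.8] size [123.1  98.8] ang 16.2 pca deg -163.0 z [0.002  0.0061 0.0099]
wrist red 2985 mean [ 0.4492 -0.3241  0.2801] rect c [ 450.3 -327. ] size [11.6 63.5] ang 21.5 pca deg 111.7 z [0.2785 0.2802 0.2814]
wrist cork 2508 mean [ 0.4394 -0.2984  0.005 ] rect c [ 442.  -303.3] size [123.3  69.2] ang 20.4 pca deg 20.7 z [0.0036 0.005  0.0063]
t 7.7 shift [-0.004 -0.008  1.122] yang 21.61 wz 0 q6 0.42
```

Emit:
jog_arm(targets=[0,0,0.05,0,0,0,0,0,0,0.15,0,0,0,0,0,0,0.27,0,0,0,0,0,0,0.4,0,0,0,0,0,0,0.53,0,0,0,0,0,0,0.66,0,0,0,0,0,0,0.78,0,0,0,0,0,0,0.88,0,0,0,0,0,0,0.95,0,0,0,0,0,0,1,0,0,0,0,0,0,1,0,0,0,0,0,0,1,0,0,0,0])

```text
t: 8.7
ee_pos: [0.4516, -0.33, 0.1083]
tool_rot: [[-0.367, 0.93, -0.0], [0.93, 0.367, 0.0], [0.0, 0.0, -1.0]]
contact_force: [-0.4, -0.1, -5.6]
width: 0.0106
grasp_force: 78.4
```

Emit:
jog_arm(targets=[0,0,0.03,0,0,0,0,0,0,0.05,0,0,0,0,0,0,0.07,0,0,0,0,0,0,0.09,0,0,0,0,0,0,0.1,0,0,0,0,0,0,0.1,0,0,0,0])

```text
t: 9.2
ee_pos: [0.4512, -0.3299, 0.0928]
tool_rot: [[-0.367, 0.93, -0.001], [0.93, 0.367, 0.001], [0.001, -0.0, -1.0]]
contact_force: [-0.3, 0.1, -6.6]
width: 0.0104
grasp_force: 78.4
```

Emit:
jog_arm(targets=[0,0,0.01,0,0,0,0,0,0,0.02,0,0,0,0,0,0,0.025,0,0,0,0,0,0,0.025,0,0,0,0])

```text
t: 9.53
ee_pos: [0.4515, -0.3303, 0.09]
tool_rot: [[-0.367, 0.93, 0.0], [0.93, 0.367, -0.0], [-0.001, 0.0, -1.0]]
contact_force: [-1.7, 0.8, -3.3]
width: 0.0101
grasp_force: 78.9
```

Emit:
jog_arm(targets=[0,0,0.007,0,0,0,0,0,0,0.014,0,0,0,0,0,0,0.014,0,0,0,0,0,0,0.014,0,0,0,0])

```text
t: 9.87
ee_pos: [0.4516, -0.3305, 0.0899]
tool_rot: [[-0.367, 0.93, 0.001], [0.93, 0.367, -0.002], [-0.002, 0.001, -1.0]]
contact_force: [-4.4, 3.4, 11.9]
width: 0.0104
grasp_force: 80.9
```

Emit:
jog_arm(targets=[0,0,-0.01,0,0,0,0,0,0,-0.01,0,0,0,0.15,0,0,-0.01,0,0,0,0.3,0,0,-0.01,0,0,0,0.45,0,0,-0.01,0,0,0,0.45,0,0,-0.01,0,0,0,0.45,0,0,-0.01,0,0,0,0.45])

```text
t: 10.45
ee_pos: [0.4516, -0.3302, 0.0889]
tool_rot: [[-0.367, 0.93, 0.0], [0.93, 0.367, -0.0], [-0.0, 0.0, -1.0]]
contact_force: [-0.2, -0.2, 0.3]
width: 0.0382
grasp_force: 0.0
```

Emit:
jog_arm(targets=[0,0,-0.1,0,0,0,0.45,0,0,-0.25,0,0,0,0.45,0,0,-0.5,0,0,0,0.45,0,0,-0.75,0,0,0,0.45,0,0,-1,0,0,0,0.6,0,0,-1,0,0,0,0.6,0,0,-1,0,0,0,0.6,0,0,-1,0,0,0,0.6])

```text
t: 11.12
ee_pos: [0.4515, -0.3301, 0.2387]
tool_rot: [[-0.367, 0.93, 0.0], [0.93, 0.367, -0.0], [-0.0, 0.0, -1.0]]
contact_force: [0.2, -0.7, -1.5]
width: 0.0511
grasp_force: 0.0
```

```bash
python3 - <<'E'
from h import *
P=np.array([.451,-.33]);C=np.array([.464,.302]);S=np.array([.561,-.061])
for n in ["scene","top","wrist"]:
    f=grab_frame(n); rep(n+" red",near(f,hsv(f,*RED),P,.06,(.08,.2)))
    if n=="wrist": break
    cv2.imwrite(f"pics/{n}2.png",f["color"])
    rep(n+" base",near(f,hsv(f,*GRN),S,.11,(.024,.036)))
    for th in "solvent jar cleaner".split():
        for r in regions_of(n,th)[:1]: print(th,np.median(pts(f,r["pixels"]),0).round(3))
go(.60,-.08,.25,21.6)
E
```

```text
scene red 95 mean [ 0.4555 -0.3285  0.108 ] rect c [ 453.5 -328.6] size [15.2 61.2] ang 24.2 pca deg -67.4 z [0.1011 0.109  0.1128]
scene base 427 mean [ 0.5932 -0.0429  0.029 ] rect c [584.4 -64.4] size [129.  171.1] ang 80.0 pca deg -42.0 z [0.0261 0.0288 0.0337]
solvent [ 0.568 -0.304  0.068]
cleaner [ 0.482 -0.057  0.067]
top red 85 mean [ 0.4507 -0.3289  0.1127] rect c [ 450.6 -328.8] size [11.8 58.9] ang 21.5 pca deg -68.2 z [0.109  0.1128 0.1166]
top base 1386 mean [ 0.5597 -0.0611  0.03  ] rect c [561.3 -61.6] size [128.2 127.8] ang 79.7 pca deg 141.5 z [0.0261 0.03   0.0337]
solvent [ 0.545 -0.298  0.095]
cleaner [ 0.466 -0.056  0.077]
wrist red 734 mean [ 0.4492 -0.3267  0.1117] rect c [ 449.5 -327.7] size [10.7 61.2] ang 21.8 pca deg 111.5 z [0.1104 0.1118 0.113 ]
t 11.5667 shift [ 1.186  1.534 -0.077] yang 21.54 wz -0.0003 q6 0.42
```

Emit:
jog_arm(targets=[0.7,0.67,-0.1,0,0,0,1,0.7,0.67,-0.1,0,0,0,1,0.7,0.67,-0.1,0,0,0,1,0.7,0.67,-0.1,0,0,0,1,0.7,0.67,-0.1,0,0,0,1])

```text
t: 11.98
ee_pos: [0.5077, -0.1918, 0.2547]
tool_rot: [[-0.372, 0.928, 0.001], [0.928, 0.372, 0.001], [0.0, 0.002, -1.0]]
contact_force: [-0.7, -0.7, -0.2]
width: 0.0855
grasp_force: 0.0
```

Emit:
jog_arm(targets=[0.7,0.67,0,0,0,0,1,0.7,0.67,0,0,0,0,1,0.7,0.67,0,0,0,0,1,0.7,0.67,0,0,0,0,1,0.7,0.67,0,0,0,0,1,0.7,0.67,0,0,0,0,1])

```text
t: 12.48
ee_pos: [0.5615, -0.0606, 0.2536]
tool_rot: [[-0.369, 0.929, -0.001], [0.929, 0.369, -0.0], [-0.0, -0.001, -1.0]]
contact_force: [-0.4, 0.1, -0.5]
width: 0.0854
grasp_force: 0.0
```

```bash
python3 - <<'E'
from h import *
f=grab_frame("wrist");cv2.imwrite("pics/w2.png",cv2.resize(f["color"][20:280,120:420],None,fx=2.3,fy=2.3,interpolation=2))
S=np.array([.561,-.061])
rep("base",near(f,hsv(f,*GRN),S,.11,(.024,.036)))
p=near(f,np.ones((384,512),bool),S,.022,(.05,.07));rep("shaft top",p)
p=near(f,np.ones((384,512),bool),S,.06,(.062,.072));
print(len(p))
# cluster pins
q=p[np.hypot(*(p[:,:2]-S).T)>.03]
for sx in(1,-1):
  for sy in (1,-1):
    a=np.radians(-10);c=S+np.array([[np.cos(a),-np.sin(a)],[np.sin(a),np.cos(a)]])@[.028*sx,.028*sy]
    k=q[np.hypot(*(q[:,:2]-c).T)<.012]; print(sx,sy,len(k),k.mean(0) if len(k) else c,c, cv2.minEnclosingCircle((k[:,:2]*1000).astype(np.float32)) if len(k)>3 else 0)
s=read_state();print(s["ee_pos"]);go(.464,.302,.2,27.4)
E
```

```text
base 8499 mean [ 0.5591 -0.0558  0.0291] rect c [560.9 -60.3] size [128.  127.5] ang 79.9 pca deg -95.4 z [0.0278 0.0291 0.0303]
shaft top 197 mean [ 0.5612 -0.0595  0.0585] rect c [561.5 -60. ] size [15.8 16. ] ang 80.5 pca deg 39.7 z [0.0532 0.059  0.0602]
336
1 1 86 [ 0.59361525 -0.03730479  0.06482086] [ 0.59343677 -0.03828753] ((593.9859619140625, -37.53666687011719), 6.132746696472168)
1 -1 79 [ 0.58395136 -0.09224429  0.06474747] [ 0.58371247 -0.09343677] ((584.026123046875, -92.45242309570312), 5.843762397766113)
-1 1 88 [ 0.53879172 -0.0275547   0.06480309] [ 0.53828753 -0.02856323] ((538.6828002929688, -27.641841888427734), 5.857224941253662)
-1 -1 83 [ 0.5290455  -0.08244908  0.06477196] [ 0.52856323 -0.08371247] ((528.9713134765625, -82.72869873046875), 5.892064094543457)
[ 0.56119588 -0.06146673  0.25365998]
t 12.5333 shift [2.492 0.288 0.357] yang 21.57 wz -0.0324 q6 0.94
```

View pics/w2.png

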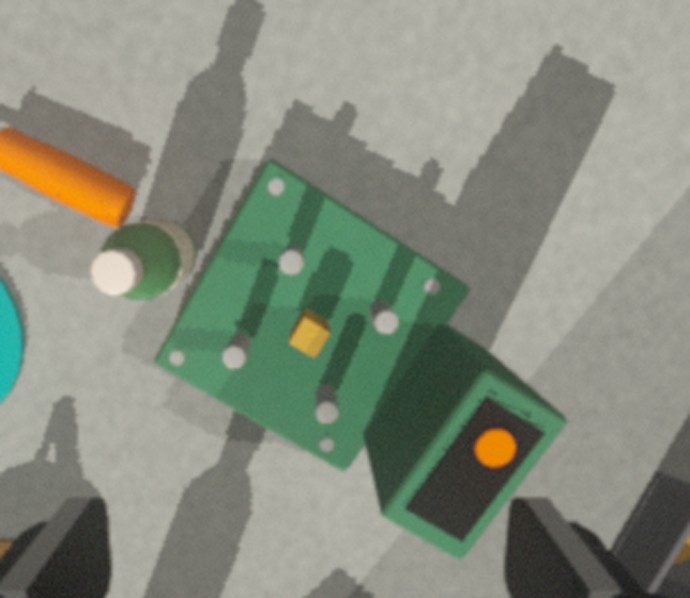

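The pot is on the pad. In the crop the brass shaft stands free at (310,335) between the four pins, with the cleaner at (140,260) on the -x side. The crank arm will go along the stand's +y. On to the crank.

Emit:
jog_arm(targets=[0.85,0.1,0,0,0,0,1,0.85,0.1,0,0,0,0,1,0.85,0.1,0,0,0,0,1,0.85,0.1,0,0,0,0,1,0.85,0.1,0,0,0,0,1])

```text
t: 12.95
ee_pos: [0.5278, 0.0634, 0.2543]
tool_rot: [[-0.369, 0.93, 0.0], [0.93, 0.369, -0.0], [-0.0, 0.0, -1.0]]
contact_force: [-0.2, -0.7, 1.0]
width: 0.0852
grasp_force: 0.0
```

Emit:
jog_arm(targets=[0.85,0.1,0,0,0,0,1,0.85,0.1,0,0,0,0,1,0.85,0.1,0,0,0,0,1,0.85,0.1,0,0,0,0,1,0.85,0.1,0,0,0,0,1])

```text
t: 13.37
ee_pos: [0.4959, 0.1871, 0.254]
tool_rot: [[-0.368, 0.93, 0.0], [0.93, 0.368, -0.001], [-0.001, 0.0, -1.0]]
contact_force: [-0.3, -0.6, -0.0]
width: 0.0851
grasp_force: 0.0
```

Emit:
jog_arm(targets=[0.79,0.09,0.4,0,0,-0.03,1,0.79,0.09,0.4,0,0,-0.03,1,0.79,0.09,0.4,0,0,-0.03,1,0.79,0.09,0.4,0,0,-0.03,1,0.79,0.09,0.4,0,0,-0.03,1,0.79,0.09,0.4,0,0,-0.03,1,0.79,0.09,0.4,0,0,-0.03,1])

```text
t: 13.95
ee_pos: [0.4664, 0.3004, 0.1947]
tool_rot: [[-0.45, 0.893, 0.001], [0.893, 0.45, -0.0], [-0.001, 0.001, -1.0]]
contact_force: [0.0, -0.9, 0.7]
width: 0.0855
grasp_force: 0.0
```

```bash
python3 - <<'E'
from h import *
f=grab_frame("wrist");cv2.imwrite("pics/w3.png",f["color"])
C=np.array([.464,.302])
p=near(f,hsv(f,*YEL),C,.06,(.04,.1));rep("yel",p);rep("yeltop",p[p[:,2]>.08])
t=grab_frame("top")
p=near(t,hsv(t,*YEL),C,.06,(.04,.1));rep("top yel",p)
m=np.ones((384,512),bool);p=near(f,m,C,.1,(.038,.060));rep("arm+hub",p)
s=read_state();print(s["ee_pos"]);go(.464,.302,.058,27)
E
```

```text
yel 545 mean [0.4635 0.3053 0.084 ] rect c [463.8 305. ] size [16.8 27.3] ang 28.6 pca deg -62.2 z [0.0828 0.0841 0.0852]
yeltop 545 mean [0.4635 0.3053 0.084 ] rect c [463.8 305. ] size [16.8 27.3] ang 28.6 pca deg -62.2 z [0.0828 0.0841 0.0852]
top yel 61 mean [0.4641 0.3015 0.0825] rect c [463.9 302. ] size [16.4 28. ] ang 26.8 pca deg 114.1 z [0.0747 0.0831 0.0867]
arm+hub 1444 mean [0.4538 0.3235 0.0492] rect c [450.3 330.2] size [37.9 95.5] ang 28.0 pca deg -60.9 z [0.0431 0.0524 0.055 ]
[0.46627921 0.30072221 0.19500681]
t 14.05 shift [ 0.015 -0.011  0.913] yang 26.77 wz -0.0013 q6 1.53
```

View pics/w3.png

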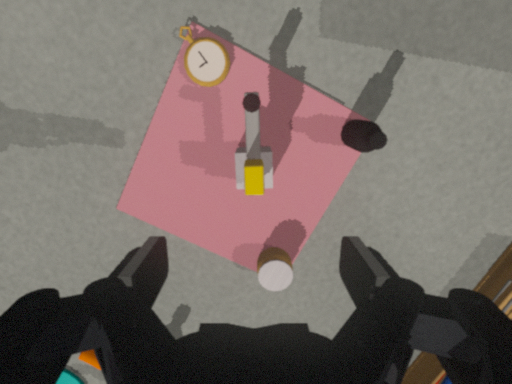

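The yellow block is at (254,180) in the wrist view, with its arm pointing up towards the knob at (251,102). The oiler (362,135) and the tin (275,270) are clear of the fingers.

Emit:
jog_arm(targets=[0.02,-0.005,0.25,0,0,-0.008,0.6,0.02,-0.005,0.5,0,0,-0.008,0.6,0.02,-0.005,0.75,0,0,-0.008,0.6,0.02,-0.005,0.9,0,0,-0.008,0.6,0.02,-0.005,0.9,0,0,-0.008,0.6,0.02,-0.005,0.9,0,0,-0.008,0.3,0.02,-0.005,0.9,0,0,-0.008,0,0.02,-0.005,0.9,0,0,-0.008,0,0.02,-0.005,0.9,0,0,-0.008,0,0.02,-0.005,0.9,0,0,-0.008,0,0.02,-0.005,0.9,0,0,-0.008,0,0.02,-0.005,0.9,0,0,-0.008,0], force=80)

```text
t: 15.05
ee_pos: [0.4649, 0.3054, 0.0618]
tool_rot: [[-0.475, 0.88, 0.005], [0.88, 0.475, 0.002], [-0.001, 0.005, -1.0]]
contact_force: [-0.5, -2.0, 7.4]
width: 0.0165
grasp_force: 79.2
```

Emit:
jog_arm(targets=[0,0,-0.1,0,0,0,0,0,0,-0.25,0,0,0,0,0,0,-0.45,0,0,0,0,0,0,-0.65,0,0,0,0,0,0,-0.85,0,0,0,0,0,0,-1,0,0,0,0,0,0,-1,0,0,0,0,0,0,-1,0,0,0,0])

```text
t: 15.72
ee_pos: [0.4637, 0.3053, 0.2109]
tool_rot: [[-0.475, 0.88, 0.004], [0.88, 0.475, 0.002], [-0.0, 0.005, -1.0]]
contact_force: [-0.9, 0.9, -3.1]
width: 0.0163
grasp_force: 78.7
```

```bash
python3 - <<'E'
from h import *
s=read_state();T=s["ee_pos"];print(T,s["width"],s["grasp_force"],s["contact_force"])
R=np.array(s["tool_rot"])
for n in ["wrist","scene","top"]:
    f=grab_frame(n);p=near(f,hsv(f,*YEL),T[:2],.04,(.15,.32));rep(n+" yel",p)
    if len(p): print("in tool mm",((p-T)@R).mean(0)*1000)
    p=near(f,np.ones((384,512),bool),T[:2],.1,(T[2]-.06,T[2]+.03)); q=(p-T)@R*1000
    if n=="wrist":
        cv2.imwrite("pics/w4.png",f["color"])
        for z0 in range(-20,60,5):
            k=q[(q[:,2]>=z0)&(q[:,2]<z0+5)]
            if len(k)>5: print(z0,len(k),np.percentile(k[:,0],[2,98]).round(1),np.percentile(k[:,1],[2,98]).round(1))
go(.5615,-.0607,T[2],-10.1)
E
```

```text
[0.46370056 0.30525875 0.21093725] 0.016326839865837068 78.69934558868408 [-0.89149063  0.89391018 -3.05584683]
wrist yel 2473 mean [0.4611 0.3088 0.2303] rect c [462.6 305.5] size [17.1 28.2] ang 27.7 pca deg -62.1 z [0.2146 0.2329 0.234 ]
in tool mm [  4.33657537  -0.49813256 -19.39476423]
-20 1501 [ 6.7 74. ] [-19.7  18.4]
-15 376 [ 6.7 14.7] [-21.6  20.3]
-10 308 [ 6.7 14.7] [-20.5  19.3]
-5 175 [10.6 14.6] [-15.1  13.4]
0 108 [12.8 14.5] [-9.   7.6]
5 2326 [14.3 76.1] [-7.6  5.8]
10 15 [25.4 77. ] [-7.9  6.1]
15 1059 [ 0.7 19.3] [-19.5  17.8]
20 105 [18.7 19.6] [-19.3  17.6]
25 76 [18.7 19.5] [-19.2  17.6]
30 84 [18.8 19.5] [-19.4  17.4]
35 77 [18.7 19.6] [-19.3  17.7]
40 62 [18.8 19.5] [-19.2  17.3]
45 63 [18.7 19.6] [-19.3  17.2]
50 44 [18.7 19.4] [-19.2  17.2]
55 44 [18.8 19.6] [-19.5  17.4]
scene yel 68 mean [0.4693 0.294  0.219 ] rect c [466.5 298.8] size [19.5 21.7] ang 34.2 pca deg 7.6 z [0.2036 0.2201 0.2323]
in tool mm [-12.59676107  -0.35318957  -8.0946115 ]
top yel 27 mean [0.4658 0.2907 0.231 ] rect c [464.1 290.2] size [21.1  7.3] ang 39.6 pca deg -137.3 z [0.2137 0.2292 0.2636]
in tool mm [-13.8207504   -5.01183028 -20.09501004]
t 15.8667 shift [-2.457 -0.571 -0.023] yang 28.38 wz 0.2138 q6 1.51
```

View pics/w4.png

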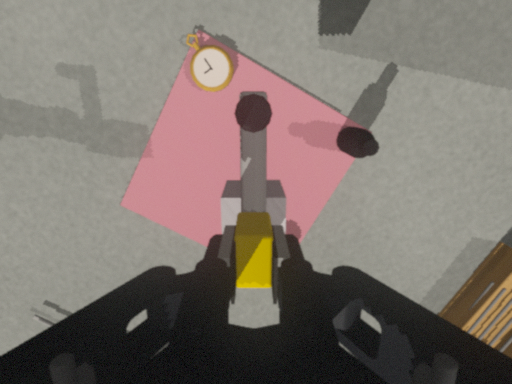

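The crank hangs level in the gripper (block at 254,250; arm and knob up to 254,112). The wrist view reads 0.9 mm low across the fingers, the same bias it showed on the pot handle. Carrying the crank to the stand.

Emit:
jog_arm(targets=[-0.2,-0.05,-0.05,0,0,0,0,-0.4,-0.1,-0.05,0,0,0,0,-0.6,-0.15,-0.05,0,0,0,0,-0.8,-0.2,-0.05,0,0,0,0,-0.85,-0.2,-0.05,0,0,0,0,-0.85,-0.2,-0.05,0,0,0,0])

```text
t: 16.37
ee_pos: [0.4968, 0.1762, 0.2148]
tool_rot: [[-0.472, 0.882, -0.003], [0.882, 0.472, -0.001], [0.001, -0.003, -1.0]]
contact_force: [-0.1, 0.2, -1.3]
width: 0.0167
grasp_force: 78.7
```

Emit:
jog_arm(targets=[-0.2,-0.05,0,0,0,0,0,-0.4,-0.1,0,0,0,0,0,-0.6,-0.15,0,0,0,0,0,-0.8,-0.2,0,0,0,0,0,-0.85,-0.2,0,0,0,0,0,-0.85,-0.2,0,0,0,0,0])

```text
t: 16.87
ee_pos: [0.5314, 0.051, 0.2154]
tool_rot: [[-0.473, 0.881, -0.001], [0.881, 0.473, 0.0], [0.001, -0.001, -1.0]]
contact_force: [0.1, 0.8, -1.6]
width: 0.0165
grasp_force: 78.7
```

Emit:
jog_arm(targets=[-0.2,-0.05,0,0,0,0.04,0,-0.4,-0.1,0,0,0,0.08,0,-0.6,-0.15,0,0,0,0.12,0,-0.8,-0.2,0,0,0,0.16,0,-0.95,-0.2,0,0,0,0.2,0,-1,-0.2,0,0,0,0.214,0,-1,-0.2,0,0,0,0.214,0,-1,-0.2,0,0,0,0.214,0,-1,-0.2,0,0,0,0.214,0])

```text
t: 17.62
ee_pos: [0.5754, -0.0923, 0.216]
tool_rot: [[0.173, 0.985, -0.001], [0.985, -0.173, 0.001], [0.001, -0.002, -1.0]]
contact_force: [-0.4, -0.9, -2.2]
width: 0.0167
grasp_force: 78.7
```

```bash
cat > m.py <<'E'
from h import *
s=read_state();T=np.array(s["ee_pos"]);R=np.array(s["tool_rot"]);print(T,np.degrees(np.arctan2(R[1,1],R[0,1])),s["width"],s["contact_force"])
f=grab_frame("wrist");cv2.imwrite("pics/w5.png",f["color"])
S=np.array([.5615,-.0605])
rep("base",near(f,hsv(f,*GRN),S,.11,(.024,.036)))
p=near(f,np.ones((384,512),bool),S,.02,(.056,.066));rep("shaft",p)
if len(p): print("shaft tool mm",((p-T)@R*1000).mean(0).round(2))
q0=near(f,np.ones((384,512),bool),S,.06,(.062,.072));a=np.radians(-10.1);M=np.array([[np.cos(a),-np.sin(a)],[np.sin(a),np.cos(a)]])
for sx in(1,-1):
  for sy in (1,-1):
    d=M@[.028*sx,.028*sy];k=q0[np.hypot(*(q0[:,:2]-S-d).T)<.012]
    if len(k)>20:
        c,r=cv2.minEnclosingCircle((k[:,:2]*1000).astype(np.float32));print("pin",sx,sy,len(k),"centre est",np.round(np.array(c)-d*1000,2),"r",round(r,2))
q=(near(f,np.ones((384,512),bool),T[:2],.1,(T[2]-.07,T[2]+.03))-T)@R*1000
k=q[(q[:,2]>22)&(q[:,2]<54)&(abs(q[:,0]-19)<4)&(abs(q[:,1])<22)];print("hub face x",np.median(k[:,0]).round(2),"y",np.percentile(k[:,1],[1,99]).round(2).tolist(),"low z",q[(abs(q[:,0]-19)<3)&(abs(q[:,1])<15)][:,2].max().round(1))
E
python3 m.py
```

```text
[ 0.57541436 -0.09233992  0.2159543 ] -9.94714306794749 0.016711087937634664 [-0.35478621 -0.85617587 -2.22609291]
base 7949 mean [ 0.5561 -0.0497  0.0291] rect c [561.6 -59.5] size [126.4 127.3] ang 80.2 pca deg -174.4 z [0.0279 0.0291 0.0303]
shaft 189 mean [ 0.5596 -0.0594  0.059 ] rect c [559.5 -59.6] size [15.6 11.4] ang 79.1 pca deg -102.0 z [0.0576 0.059  0.0603]
shaft tool mm [ 29.55 -21.02 157.05]
pin -1 1 120 centre est [561.39 -60.43] r 5.99
pin -1 -1 103 centre est [561.58 -60.26] r 5.85
hub face x 18.69 y [-19.53, 17.92] low z 59.2
```

View pics/w5.png

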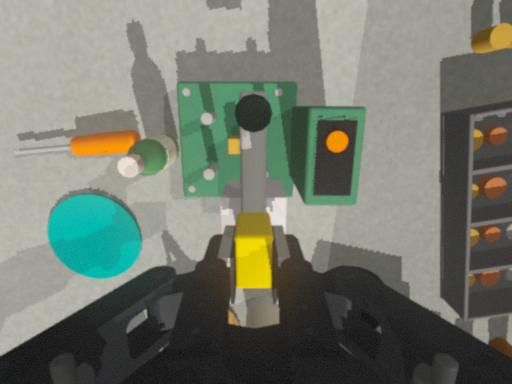

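```bash
python3 -c "
from h import *
go(.5623,-.0601,.126,-10.1)"
```

```text
t 17.6667 shift [ 0.197 -0.123  0.602] yang -9.96 wz 0.0008 q6 1.45
```

Emit:
jog_arm(targets=[0.1,-0.06,0,0,0,0,0,0.197,-0.123,0.05,0,0,0,0,0.197,-0.123,0.15,0,0,0,0,0.197,-0.123,0.28,0,0,0,0,0.197,-0.123,0.4,0,0,0,0,0.197,-0.123,0.5,0,0,0,0,0.197,-0.123,0.57,0,0,0,0,0.197,-0.123,0.59,0,0,0,0,0.197,-0.123,0.6,0,0,0,0,0.197,-0.123,0.6,0,0,0,0,0.197,-0.123,0.6,0,0,0,0])

```text
t: 18.58
ee_pos: [0.5637, -0.062, 0.1275]
tool_rot: [[0.176, 0.984, 0.002], [0.984, -0.176, -0.0], [0.0, 0.002, -1.0]]
contact_force: [0.5, -0.2, -2.3]
width: 0.0167
grasp_force: 78.7
```

```bash
python3 m.py; python3 -c "
from h import *
go(.5623,-.0601,.126,-10.1)"
```

```text
[ 0.56366549 -0.06200906  0.12747483] -10.12250568583929 0.016679295919371347 [ 0.47361452 -0.24006135 -2.28637818]
base 11559 mean [ 0.5632 -0.0438  0.0291] rect c [577.8 -62.2] size [127.1 160.1] ang 79.9 pca deg -7.4 z [0.0279 0.0291 0.0302]
shaft few
pin 1 1 215 centre est [561.38 -60.13] r 5.94
pin 1 -1 50 centre est [564.01 -57.44] r 4.12
pin -1 1 217 centre est [561.63 -59.98] r 5.95
pin -1 -1 97 centre est [561.52 -59.36] r 5.63
hub face x 18.7 y [-19.54, 17.87] low z 59.1
t 18.6333 shift [ 0.012 -0.012  0.01 ] yang -10.13 wz -0.0002 q6 1.5
```

Emit:
jog_arm(targets=[0.013,-0.012,0,0,0,0,0,0.013,-0.012,0.01,0,0,0,0,0.013,-0.012,0.02,0,0,0,0,0.013,-0.012,0.03,0,0,0,0,0.013,-0.012,0.04,0,0,0,0,0.013,-0.012,0.05,0,0,0,0,0.013,-0.012,0.06,0,0,0,0,0.013,-0.012,0.07,0,0,0,0,0.013,-0.012,0.07,0,0,0,0])

```text
t: 19.38
ee_pos: [0.5614, -0.0598, 0.1155]
tool_rot: [[0.176, 0.984, -0.001], [0.984, -0.176, 0.0], [0.0, -0.001, -1.0]]
contact_force: [0.3, 0.4, -3.2]
width: 0.0163
grasp_force: 78.7
```

Emit:
jog_arm(targets=[0,0,0.015,0,0,0,0,0,0,0.03,0,0,0,0,0,0,0.045,0,0,0,0,0,0,0.06,0,0,0,0,0,0,0.075,0,0,0,0,0,0,0.075,0,0,0,0])

```text
t: 19.88
ee_pos: [0.5612, -0.0597, 0.104]
tool_rot: [[0.176, 0.984, -0.001], [0.984, -0.176, 0.0], [0.0, -0.001, -1.0]]
contact_force: [-0.5, -0.1, -2.7]
width: 0.0169
grasp_force: 78.7
```

Entered without contact. Continuing down to about 90 mm.

Emit:
jog_arm(targets=[0,0,0.02,0,0,0,0,0,0,0.04,0,0,0,0,0,0,0.06,0,0,0,0,0,0,0.075,0,0,0,0,0,0,0.085,0,0,0,0,0,0,0.09,0,0,0,0,0,0,0.09,0,0,0,0])

```text
t: 20.47
ee_pos: [0.5614, -0.0598, 0.0909]
tool_rot: [[0.176, 0.984, -0.0], [0.984, -0.176, 0.0], [0.0, -0.0, -1.0]]
contact_force: [0.5, -0.7, -3.1]
width: 0.0166
grasp_force: 78.7
```

Emit:
jog_arm(targets=[0,0,0.007,0,0,0,0,0,0,0.014,0,0,0,0,0,0,0.02,0,0,0,0,0,0,0.02,0,0,0,0,0,0,0.02,0,0,0,0])

```text
t: 20.88
ee_pos: [0.5617, -0.0599, 0.0888]
tool_rot: [[0.176, 0.984, 0.001], [0.984, -0.176, -0.0], [-0.0, 0.001, -1.0]]
contact_force: [-1.8, 0.7, 3.7]
width: 0.0162
grasp_force: 79.3
```

Contact came at the expected 88.8 mm, so the hub is home. Release, opening only partly because the tower is close, then retreat.

Emit:
jog_arm(targets=[0,0,0,0,0,0,0.3,0,0,0,0,0,0,0.4,0,0,0,0,0,0,0.45,0,0,0,0,0,0,0.45,0,0,0,0,0,0,0.45,0,0,0,0,0,0,0.45])

```text
t: 21.38
ee_pos: [0.5616, -0.0598, 0.0881]
tool_rot: [[0.176, 0.984, 0.0], [0.984, -0.176, 0.0], [0.0, -0.0, -1.0]]
contact_force: [-0.0, -0.7, -0.2]
width: 0.0384
grasp_force: 0.0
```

Emit:
jog_arm(targets=[0,0,-0.1,0,0,0,0.45,0,0,-0.25,0,0,0,0.45,0,0,-0.5,0,0,0,0.45,0,0,-0.75,0,0,0,0.45,0,0,-1,0,0,0,0.45,0,0,-1,0,0,0,0.45,0,0,-1,0,0,0,0.45,0,0,-1,0,0,0,0.45])

```text
t: 22.05
ee_pos: [0.5615, -0.0598, 0.238]
tool_rot: [[0.176, 0.984, 0.0], [0.984, -0.176, -0.0], [0.0, 0.0, -1.0]]
contact_force: [0.3, 0.9, -0.9]
width: 0.0385
grasp_force: 0.0
```

```bash
python3 - <<'E'
from h import *
s=read_state();print(s["ee_pos"],s["contact_force"])
f=grab_frame("wrist");cv2.imwrite("pics/w6.png",f["color"])
rep("yel",near(f,hsv(f,*YEL),np.array([.5615,-.06]),.05,(.05,.2)))
for n in ["scene","top"]:
    f=grab_frame(n)
    rep(n+" red",near(f,hsv(f,*RED),np.array([.451,-.33]),.06,(.08,.2)))
    for th in "solvent jar oiler tin watch driver cleaner".split():
        for r in regions_of(n,th)[:1]: print(th,np.median(pts(f,r["pixels"]),0).round(3))
E
```

```text
[ 0.5615456  -0.05981789  0.23798616] [ 0.29202949  0.91981373 -0.91697635]
yel 551 mean [ 0.561  -0.0578  0.1092] rect c [561.1 -59.6] size [27.7 16.5] ang 80.0 pca deg -99.3 z [0.0954 0.1109 0.1121]
scene red 94 mean [ 0.4554 -0.3287  0.1079] rect c [ 454.7 -328.4] size [13.5 60.8] ang 23.6 pca deg -67.9 z [0.1019 0.1089 0.1125]
solvent [ 0.568 -0.304  0.072]
jar [0.38  0.375 0.014]
oiler [ 0.661 -0.07   0.056]
tin [0.559 0.199 0.033]
watch [ 0.661 -0.071  0.062]
driver [ 0.395 -0.03   0.023]
cleaner [ 0.477 -0.055  0.077]
top red 86 mean [ 0.4505 -0.3286  0.1127] rect c [ 450.7 -329. ] size [11.9 60.4] ang 21.4 pca deg -68.2 z [0.11   0.1126 0.1156]
solvent [ 0.45  -0.332  0.026]
jar [ 0.357 -0.354  0.063]
oiler [ 0.45  -0.332  0.023]
tin [0.542 0.198 0.036]
driver [0.373 0.376 0.015]
```

View pics/w6.png

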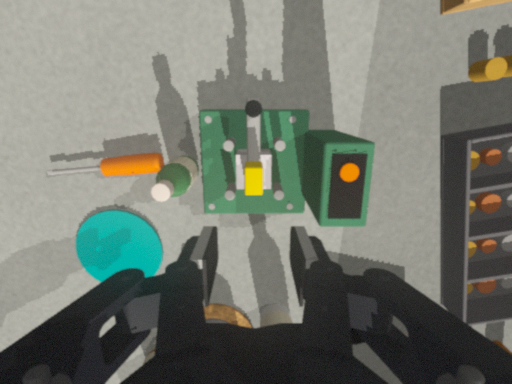

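The hub sits home between the pins at (253,170) with its arm along the stand's +y. The block top is at 0.112 m, as expected. The pot is on the pad, and the cleaner and driver have not moved.

```bash
python3 -c "
from station import *
print(sign_off())"
```

```text
the job is handed in; nothing more can be done
None
```

The job is handed in: the pot stands upright on the cork pad, about 2 mm off its centre, and the crank is fully home on the square shaft with its arm along the stand's +y; both are released and I saw no bystander moved, but `sign_off()` returned no verdict.

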